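# Bolt the casting box's cover board

## Robot

A 7-joint arm with a two-finger parallel gripper is mounted at the origin on the work surface. World frame = base frame: x ahead of the robot, y to its left, z up, the work surface at z = 0. Lengths are in mm, angles in degrees, forces in N, time in s.
With the tool pointing down it reaches from about 400 to 875 mm from the base axis. Payload 6.5 kg.
Tool frame: the origin (TCP) lies at the very end of the fingers, on their centre line; the grasp point (between the pads) lies arm.tcp_to_grasp behind it (arm.tcp_to_grasp is the distance from the TCP to the grasp point, in mm); z points along the fingers, y is the line along which they close (so a half turn about z gives the same grasp; the last joint's range is limited). The gripper opens to 85 mm and grips with 20 to 120 N. Pads are 22 mm wide; open, the fingers measure 114 mm over their backs; the gripper's body (76 mm by 85 mm) begins 54 mm behind the grasp point. The pads swing forward as they close: fully open they stand 13 mm farther back than shut.
Start: joints at [59.347, 30.733, -0.252, 88.115, 0.149, 61.152, -4.079], TCP at [293.675, -579.866, 231.29] pointing down, gripper open.
Joint ranges: [-154.64, 154.64], [-21.42, 123.67], [-72.66, 72.17], [13.99, 137.28], [-74.86, 254.86], [10.95, 109.41], [-158.01, 158.01]. Speed limits (degrees/s): [136.94, 136.94, 180, 180, 180, 180, 180].

## Interface

Orientations are given as [roll, pitch, yaw] about the fixed x, y, z axes, in that order (R = Rz(yaw) Ry(pitch) Rx(roll)).
In Python, from plant import arm gives the robot as it stands. The module is installed in compiled form; this text tells all that it offers.
- The arm moves only by the tool drive_tool, never from a script. Its argument "targets" is a list that holds one entry, the list of rows, each a list of 5 numbers: the shift along the tool's x, y, z as a fraction of full scale, then the turn about the tool's z as a fraction of full scale, then the closure, from -1 (fully open) to 1 (shut), so that 0 is half open. A call has 1 to 20 rows; each row shifts and turns the commanded pose from where the row before left it, along the tool's axes as they then stand; what a row does not reach is not made up. Full scale, the value 1, is 0.06 m for a shift and 0.12 rad for a turn. A row lasts 1/8 s, in which the tool goes at most 62.5 mm and 10.7 degrees, less where a joint would pass 70% of its speed; a pose out of reach is approached as far as the arm can. A call with a number of a shift or a turn outside -1 to 1 is refused whole. A call with a gripper value outside its range is refused whole. The fingers move at their own pace and stop on an object; the grip force is fixed at half the most. Time passes only in rows, so rows that do not move let the fingers close. It gives the time, the measured TCP pose, the force, the opening and the grip force at its end, in the units of the state.
- arm.state(): the state, without advancing time (a new reading comes with each control period).
- arm.get_image(name): name is "scene" or "top"; returns a dict with "img" (480x640x3 uint8, blue, green, red), "mtx" (3x3 intrinsics, pixels), "dist" ([k1, k2, p1, p2, k3] as OpenCV has them; the pictures are not rectified), "pose" (4x4, takes a point from camera to world coordinates). Camera axes: x right, y down, z forward; pixel columns grow to the right and rows downward; lengths in mm; the calibration is good to about 2 mm. A picture is of the moment at which its call begins. There is no depth.
- arm.sign_off(): hands the job in; it is judged then, once.
The state is a dict: "time": time; "joint_pos": joint angles; "dq": joint speeds; "tau": joint torques, N m; "tcp_pos": TCP position; "tcp_rot": TCP orientation; "contact_force": force on the tool from outside, world axes, zero at the start; "torque": the same for the moment, N m; "grip_width": finger opening in mm; "gripper_force": force on a finger pad.
Only numpy, scipy, OpenCV 4.12 (cv2) and the standard library are available. Lean on these libraries where they do the work, as an engineer would, in place of code of your own. Each camera call takes 0.05 s, during which the arm holds its last target. There are 200 camera calls.

## Task

Lock the cover board of the grey casting box ready for casting: press the red spring catch down with one fingertip and, keeping it down all the way, push the steel bolt by its yellow tab with the other fingertip until it is fully home in the blue keeper. Then let go so that the catch springs back up and locks the bolt. Grasp nothing, and leave the wooden plug, jar, cork block and spatula where they are.

Things in the scene. Friction and masses are not known exactly. Their poses are not given: they have to be found in the camera images.
- box: Grey casting box fixed to the table, 100 mm high; its plywood cover board carries bolt and catch. Origin on the table under the middle of the bolt-and-catch unit; z up; +y: the way the bolt slides home, to the blue keeper; +x: from catch to bolt. Spans x -80..180, y -160..160 mm; yaw within 0.6 rad. Only tab, catch, plug (near y -125) and keeper (129) rise over 124 mm above the table.
- pad_top (a point): Middle of the top of the red catch pad: flat, level, 36 mm (box x) by 110 mm (box y), long side along the bolt. At rest its top is 142 mm above the table, its middle at x -33, y -25 mm of the box. It goes straight down against a spring; a fingertip can slide along it while pressing.
- tab_top (a point): Middle of the top of the yellow push tab, an upright plate on the steel bolt: 30 mm wide (box x), 10 mm thick (box y), from 120 to 160 mm above the table. It is at x 33 mm of the box, 66 mm sideways from the pad's middle; at y -30 mm at bolt value 0, +20 mm fully home. Push its -y face; a fingertip at the height of the pressed catch meets it well below its top.
- catch (a joint): How far the catch is pressed (m): 0 up, 0.010 fully down on a hard stop. Spring: 2.4 N to start it, 6.4 N fully down. Its tooth blocks the bolt unless it is down by more than 6 mm; let up part-way, it drops between the bolt's lugs and stops it.
- bolt (a joint): How far the bolt is slid (m): 0 fully back, 0.050 fully home on a hard stop. Starts between 0 and 0.006, with play up to 0.009 before the tooth stops it. Slides with about 2.5 N of friction and stays where it is left; the catch can spring up and lock it only from about 0.048 on.
- plug_mid (a point): Half-way up a dark wooden plug, 34 mm across, 42 mm tall, standing loose on the cover board; leave it.
- jar_mid (a point): Half-way up a white jar with a blue cap, 64 mm across, 85 mm tall, standing loose on the table by the -y end of the box; leave it.
- block_mid (a point): Middle of a loose cork sanding block, 70 x 45 x 30 mm, on the table by the +y end of the box; leave it.
- spatula: Loose spatula 200 mm long lying on the table on the robot's side of the box; leave it.

How it is judged:
By the outcome, as a careful person would: the job done as asked, in the order asked, and still so for the second after the job is handed in, with the robot touching nothing.
It also fails if it takes over 38 s, if anything falls off the work surface, if the arm or the gripper's body presses on something with over 40 N, if the wrist force passes 120 N, or if a joint passes its speed limit or range.

## Working session

There is one attempt and no reset: what is moved stays moved. The work goes in short steps, Python scripts to look and compute and a tool call to move; the robot and the scene stay as the last step left them, time stands still between calls to the robot, and variables do not carry over. Pictures are saved under pics/ and viewed, at most 10 in all, crops included, and the job is handed in when it is done.

Besides the shell and the picture viewer there is one more tool, called after ">>>" as name(argument=value, ...) on one line, values as JSON. drive_tool: Moves the arm, as the interface text tells. Shift numbers are shares of 0.06 m and turn numbers shares of 0.12 rad, none past 1 either way. Its arguments: {"type":"object","properties":{"targets":{"type":"array"}},"required":["targets"]}

```bash
mkdir -p pics; python3 - <<'E'
from plant import arm
import cv2
for n in("scene","top"):
    d=arm.get_image(n);cv2.imwrite(f"pics/{n}0.png",d["img"]);print(n,d["mtx"],d["dist"],d["pose"])
print(arm.state(),arm.tcp_to_grasp)
E
```

```text
scene [[614.50126699   0.         326.87330684]
 [  0.         614.50126699 246.39688503]
 [  0.           0.           1.        ]] [-0.11215379  0.          0.          0.          0.        ] [[ 5.66193599e-01  4.77239947e-01 -6.72061635e-01  1.34509551e+03]
 [ 8.23909328e-01 -3.51865940e-01  4.44256434e-01 -4.54499025e+02]
 [-2.44586826e-02 -8.05253000e-01 -5.92426687e-01  7.78727072e+02]
 [ 0.00000000e+00  0.00000000e+00  0.00000000e+00  1.00000000e+00]]
top [[437.16801389   0.         317.47915129]
 [  0.         437.16801389 241.99483926]
 [  0.           0.           1.        ]] [0.01679328 0.         0.         0.         0.        ] [[-2.87116683e-02 -9.94463563e-01  1.01083438e-01  5.16909884e+02]
 [-9.99531383e-01  2.96366434e-02  7.66048781e-03  5.00285061e+01]
 [-1.06138498e-02 -1.00816124e-01 -9.94848459e-01  1.02242182e+03]
 [ 0.00000000e+00  0.00000000e+00  0.00000000e+00  1.00000000e+00]]
{'time': 0.1, 'joint_pos': array([59.34670104, 30.77417025, -0.25412134, 88.16650959,  0.14999694,
       61.15055598, -4.07939843]), 'dq': array([ 0.03734599, -0.09922387, -0.0568313 , -0.17882327, -0.02171343,
       -0.07268945,  0.0189598 ]), 'tau': array([ 3.42921143e-03, -5.84566712e+01,  1.05193008e+00, -2.59777451e+01,
        1.25321074e-02,  4.59808420e-03,  3.26265547e-05]), 'tcp_pos': array([ 293.400767  , -579.36731558,  230.47923585]), 'tcp_rot': array([-1.79909412e+02,  7.70742107e-03,  2.68648281e+01]), 'contact_force': array([ 0.74203881, -0.2082393 , -1.5791001 ]), 'torque': array([ 0.02583293, -0.04712886, -0.02913788]), 'gripper_force': 0.0, 'grip_width': 85.7076661126958} 18.700000000000003
```

View pics/top0.png

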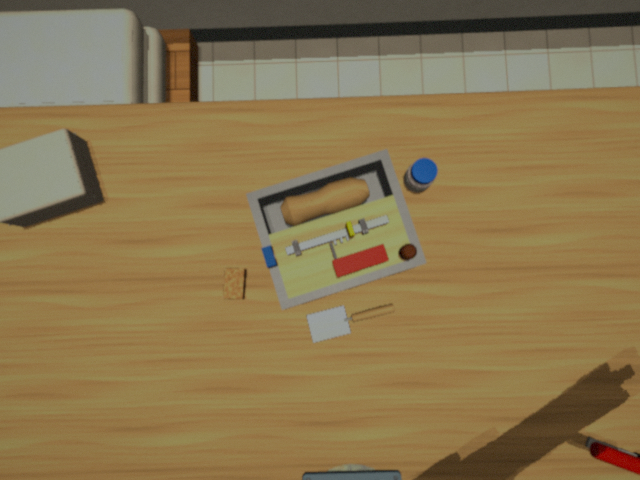

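View pics/scene0.png

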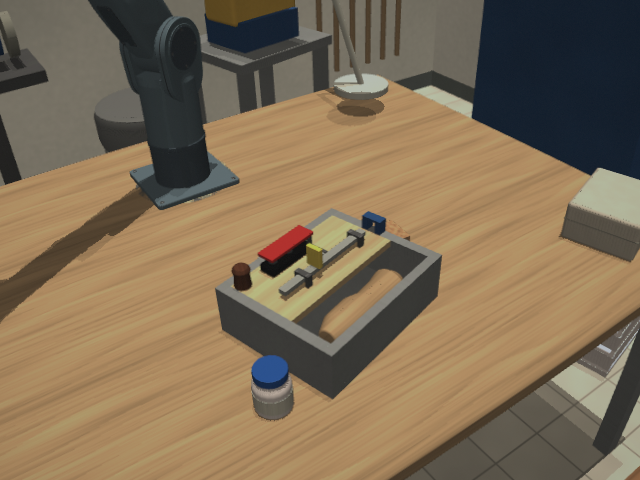

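The top view shows the pad at about (361,261), the tab at (350,229), the keeper at (269,257), the plug at (408,252) and the jar at (422,173). I'll enlarge this area and fit the box pose.

```bash
cat > h.py <<'E'
import cv2,numpy as np
from plant import arm
def ray(d,uv):
    p=cv2.undistortPoints(np.array([[uv]],float),d["mtx"],np.array(d["dist"]))[0,0]
    return d["pose"][:3,:3]@np.array([p[0],p[1],1]),d["pose"][:3,3]
def onz(d,uv,z):
    r,o=ray(d,uv);return o+r*(z-o[2])/r[2]
def proj(d,P):
    T=np.linalg.inv(d["pose"]);return cv2.projectPoints(np.array(P,float).reshape(-1,3),cv2.Rodrigues(T[:3,:3])[0],T[:3,3],d["mtx"],np.array(d["dist"]))[0][:,0]
E
python3 - <<'E'
from h import *
t=arm.get_image("top");s=arm.get_image("scene")
def blob(d,f):
    b,g,r=[d["img"][...,i].astype(int) for i in range(3)]
    m=f(b,g,r).astype(np.uint8);n,l,st,c=cv2.connectedComponentsWithStats(m)
    return m,l,st,c
for n,d in(("top",t),("scene",s)):
    for nm,f in(("red",lambda b,g,r:(r>110)&(g<60)&(b<60)),("yel",lambda b,g,r:(r>120)&(g>100)&(b<50))):
        m,l,st,c=blob(d,f)
        for i in range(1,len(st)):
            if st[i,4]>25:
                pts=np.argwhere(l==i)[:,::-1].astype(np.float32)
                print(n,nm,st[i],c[i],cv2.boxPoints(cv2.minAreaRect(pts)).tolist())
a=cv2.resize(t["img"][140:315,240:440],None,fx=3,fy=3,interpolation=cv2.INTER_CUBIC)
cv2.imwrite("pics/tc.png",a)
a=cv2.resize(s["img"][200:310,215:415],None,fx=4,fy=4,interpolation=cv2.INTER_CUBIC)
cv2.imwrite("pics/sc.png",a)
E
```

```text
top red [333 246  54  30 833] [359.55462185 260.47539016] [[331.93505859375, 260.2420654296875], [382.56878662109375, 244.7706298828125], [387.42059326171875, 260.64923095703125], [336.786865234375, 276.12066650390625]]
top red [596 448  44  26 578] [619.90657439 459.94290657] [[595.6301879882812, 457.9862976074219], [600.6438598632812, 444.6164245605469], [643.6027221679688, 460.7260437011719], [638.5890502929688, 474.0959167480469]]
top yel [346 222   9  14  60] [349.86666667 228.16666667] [[345.79998779296875, 222.4000244140625], [350.0, 221.00003051757812], [354.5, 234.50003051757812], [350.29998779296875, 235.9000244140625]]
scene red [258 226  55  35 711] [284.98734177 242.75527426] [[257.8519287109375, 252.7828369140625], [304.48944091796875, 220.98452758789062], [312.5289306640625, 232.77578735351562], [265.89141845703125, 264.5740966796875]]
```

View pics/tc.png

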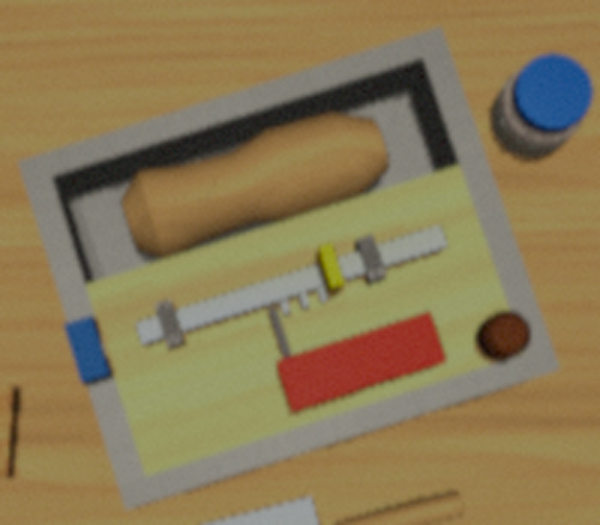

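View pics/sc.png

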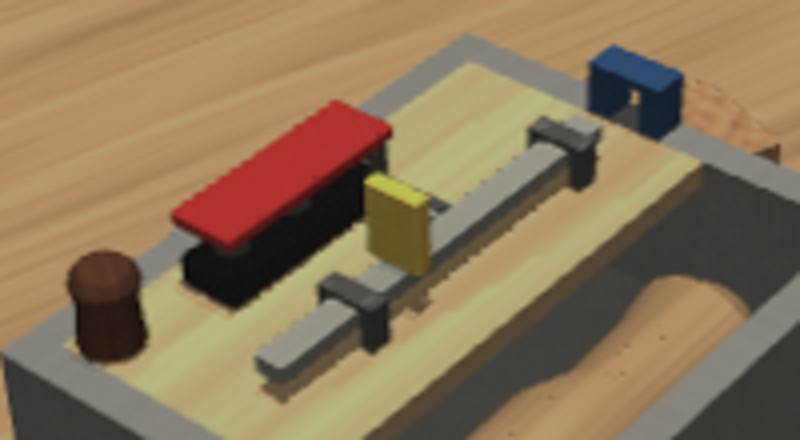

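The crops show the pad, the tab, all the box corners and the free room behind the tab. Next I fit the box pose from both views.

```bash
python3 - <<'E'
from h import *
from scipy.optimize import least_squares
t=arm.get_image("top");s=arm.get_image("scene")
T=lambda a:(np.array(a)+.5)/3-.5+[240,140]
S=lambda a:(np.array(a)+.5)/4-.5+[215,200]
pad=[[-15,30,142],[-15,-80,142],[-51,-80,142],[-51,30,142]]
tp=T([[278,362],[432,313],[446,358],[292,412]])
sp=S([[392,128],[232,248],[172,215],[335,100]])
box=[[180,160,100],[180,-160,100],[-80,-160,100],[-80,160,100]]
tb=T([[20,160],[440,30],[558,368],[128,508]])
def W(p,P):
    c,n=np.cos(p[2]),np.sin(p[2]);P=np.array(P,float)
    return np.c_[p[0]+c*P[:,0]-n*P[:,1],p[1]+n*P[:,0]+c*P[:,1],P[:,2]]
def res(p,parts=(0,1,2,3)):
    R=[proj(t,W(p,pad))-tp,proj(s,W(p,pad))-sp,proj(t,W(p,box))-tb]
    tab=W(p,[[33,-30+p[3],160]])
    R+=[proj(s,tab)-S([[397,190]])]
    return np.concatenate([R[i] for i in parts]).ravel()
for parts in((0,1,2,3),(0,),(1,),(2,),(0,1)):
    r=least_squares(lambda p:res(p,parts),[540,0,.25,3]);
    print(parts,r.x[:2],np.degrees(r.x[2]),r.x[3],np.abs(r.fun).max())
p=least_squares(res,[540,0,.25,3]).x
print(np.round(res(p).reshape(-1,2),1).tolist());np.save("p.npy",p)
print(W(p,[[-33,-25,142],[33,-30,160],[0,-125,124]]))
print("tab top cam",proj(t,W(p,[[33,-30+k,160] for k in(0,6)])))
E
```

```text
(0, 1, 2, 3) [592.6606554    4.94016397] 16.2488293014951 5.471658844621411 1.6260503315736514
(0,) [591.77048704   4.93895675] 16.569659255522577 3.0 0.9906491342121058
(1,) [593.50097926   5.21242149] 17.560540886472463 3.0 0.6678186648302358
(2,) [592.22760534   4.85508059] 16.11003892513523 3.0 1.327068019266079
(0, 1) [592.32994887   5.31889714] 17.04977782373998 3.0 1.5244377332220722
[[-0.8, -0.7], [-0.4, -1.1], [0.7, 0.8], [0.1, -0.3], [0.7, -0.4], [-1.0, -1.0], [-1.1, -0.4], [0.1, -0.2], [-1.0, 0.1], [0.4, -1.6], [0.9, 0.1], [-0.8, 0.5], [-0.1, -0.2]]
[[ 567.97405647  -28.29493545  142.        ]
 [ 632.7367712   -14.62779306  160.        ]
 [ 627.63683011 -115.0667825   124.        ]]
tab top cam [[352.91927723 226.8257293 ]
 [350.05136202 227.74965488]]
```

>>> drive_tool(targets=[[[0,0,0,-0.96,-0.22],[0,0,0,-0.96,-0.22],[0,0,0,-0.96,-0.22],[0,0,0,-0.96,-0.22],[0,0,0,-0.96,-0.22],[0,0,0,-0.96,-0.22],[0,0,0,-0.96,-0.22],[0,0,0,-0.96,-0.22],[0,0,0,-0.96,-0.22],[0,0,0,-0.96,-0.22],[0,0,0,-0.96,-0.22],[0,0,0,-0.96,-0.22],[0,0,0,0,-0.22]]])

```text
time: 1.92
tcp_pos: [293.5, -579.9, 231.2]
tcp_rot: [180.0, -0.0, 106.0]
contact_force: [0.4, -0.6, 0.2]
grip_width: 52.4
gripper_force: 0.0
```

>>> drive_tool(targets=[[[0.47,0.5,0,0,-0.22],[0.47,0.5,0,0,-0.22],[0.47,0.5,0,0,-0.22],[0.47,0.5,0,0,-0.22],[0.47,0.5,0,0,-0.22],[0.47,0.5,0,0,-0.22],[0.47,0.5,0,0,-0.22],[0.47,0.5,0,0,-0.22],[0.47,0.5,0,0,-0.22],[0.47,0.5,0,0,-0.22],[0.47,0.5,0,0,-0.22],[0.47,0.5,0,0,-0.22],[0.47,0.5,0,0,-0.22],[0.47,0.5,0,0,-0.22],[0.47,0.5,0,0,-0.22],[0,0,0,0,-0.22],[0,0,0,0,-0.22]]])

```text
time: 4.05
tcp_pos: [608.7, -49.5, 231.1]
tcp_rot: [-180.0, 0.0, 106.0]
contact_force: [-0.3, -0.9, 0.3]
grip_width: 52.4
gripper_force: 0.0
```

```bash
python3 - <<'E'
from h import *
s=arm.get_image("scene");t=arm.get_image("top")
a=cv2.resize(s["img"][150:290,200:400],None,fx=4,fy=4,interpolation=cv2.INTER_CUBIC)
cv2.imwrite("pics/s1.png",a)
st=arm.state();print(st["tcp_pos"],st["tcp_rot"],st["grip_width"],st["contact_force"],st["joint_pos"])
p=np.load("p.npy");c,n=np.cos(p[2]),np.sin(p[2]);d=st["tcp_pos"][:2]-p[:2]
print("box frame",c*d[0]+n*d[1],-n*d[0]+c*d[1])
E
```

```text
[608.57548191 -50.47299135 231.15556187] [-1.79955441e+02  4.69281629e-02  1.05900692e+02] 52.16752619193759 [ 0.14254836 -0.17706426 -0.48837805] [ 19.91329566  29.46638105 -27.09703798  93.16297239  14.90598991
  61.00927501   4.44300202]
box frame -0.2260037488666562 -57.652826541322824
```

View pics/s1.png

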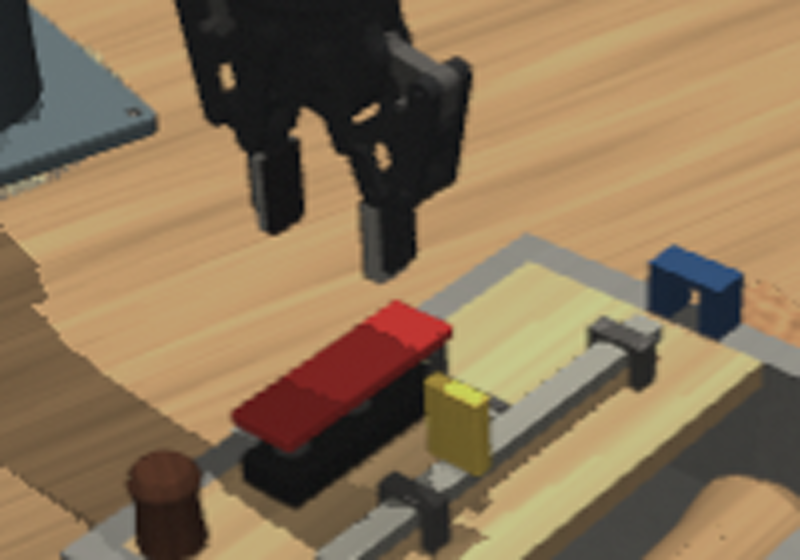

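The fingers straddle correctly: one is over the red pad and one is behind the yellow tab. Now I lower them.

>>> drive_tool(targets=[[[0,0,0.16,0,-0.22],[0,0,0.16,0,-0.22],[0,0,0.16,0,-0.22],[0,0,0.16,0,-0.22],[0,0,0.16,0,-0.22],[0,0,0.16,0,-0.22],[0,0,0.16,0,-0.22],[0,0,0.16,0,-0.22],[0,0,0,0,-0.22],[0,0,0,0,-0.22]]])

```text
time: 5.4
tcp_pos: [609.3, -48.8, 154.7]
tcp_rot: [180.0, 0.0, 106.1]
contact_force: [0.3, 0.7, -0.4]
grip_width: 52.1
gripper_force: 0.0
```

>>> drive_tool(targets=[[[0,0,0.1,0,-0.22],[0,0,0.1,0,-0.22],[0,0,0,0,-0.22],[0,0,0,0,-0.22]]])

```text
time: 5.9
tcp_pos: [609.1, -48.8, 142.5]
tcp_rot: [180.0, 0.0, 106.1]
contact_force: [0.1, -0.1, -0.1]
grip_width: 52.4
gripper_force: 0.0
```

>>> drive_tool(targets=[[[0,0,0.05,0,-0.22],[0,0,0,0,-0.22],[0,0,0,0,-0.22]]])

```text
time: 6.28
tcp_pos: [609.0, -48.8, 139.5]
tcp_rot: [180.0, -0.0, 106.1]
contact_force: [0.3, 0.2, 0.5]
grip_width: 52.3
gripper_force: 0.0
```

>>> drive_tool(targets=[[[0,0,0.05,0,-0.22],[0,0,0,0,-0.22],[0,0,0,0,-0.22]]])

```text
time: 6.65
tcp_pos: [609.3, -48.8, 136.7]
tcp_rot: [180.0, 0.0, 106.1]
contact_force: [0.2, 0.3, 1.9]
grip_width: 52.1
gripper_force: 1.2
```

>>> drive_tool(targets=[[[0,0,0.05,0,-0.22],[0,0,0,0,-0.22],[0,0,0,0,-0.22]]])

```text
time: 7.02
tcp_pos: [609.3, -48.8, 133.7]
tcp_rot: [180.0, 0.0, 106.1]
contact_force: [0.7, -1.4, 4.1]
grip_width: 52.1
gripper_force: 1.8
```

>>> drive_tool(targets=[[[0,0,0.05,0,-0.22],[0,0,0,0,-0.22],[0,0,0,0,-0.22]]])

```text
time: 7.4
tcp_pos: [609.3, -48.8, 130.6]
tcp_rot: [180.0, 0.0, 106.1]
contact_force: [0.6, -0.3, 4.8]
grip_width: 51.8
gripper_force: 2.4
```

>>> drive_tool(targets=[[[0,0,0.04,0,-0.22],[0,0,0,0,-0.22],[0,0,0,0,-0.22]]])

```text
time: 7.78
tcp_pos: [609.3, -48.9, 128.6]
tcp_rot: [180.0, 0.0, 106.1]
contact_force: [1.0, -0.1, 7.5]
grip_width: 51.9
gripper_force: 3.7
```

>>> drive_tool(targets=[[[0,0,0.02,0,-0.22],[0,0,0,0,-0.22],[0,0,0,0,-0.22]]])

```text
time: 8.15
tcp_pos: [609.4, -48.8, 128.4]
tcp_rot: [180.0, 0.0, 106.1]
contact_force: [-2.4, -0.0, 14.7]
grip_width: 52.1
gripper_force: 7.6
```

>>> drive_tool(targets=[[[0.05,0,0,0,-0.22],[0.05,0,0,0,-0.22],[0.05,0,0,0,-0.22],[0.05,0,0,0,-0.22],[0.05,0,0,0,-0.22],[0.05,0,0,0,-0.22],[0.05,0,0,0,-0.22],[0.05,0,0,0,-0.22]]])

```text
time: 9.15
tcp_pos: [604.6, -30.7, 128.6]
tcp_rot: [179.9, 0.4, 105.9]
contact_force: [2.4, -10.3, 12.2]
grip_width: 52.0
gripper_force: 7.5
```

>>> drive_tool(targets=[[[0.05,0,0,0,-0.22],[0.05,0,0,0,-0.22],[0.05,0,0,0,-0.22],[0.05,0,0,0,-0.22]]])

```text
time: 9.65
tcp_pos: [601.5, -19.9, 128.6]
tcp_rot: [179.9, 0.4, 105.9]
contact_force: [2.1, -11.1, 13.1]
grip_width: 52.2
gripper_force: 7.7
```

```bash
python3 - <<'E'
from h import *
s=arm.get_image("scene")
a=cv2.resize(s["img"][150:290,200:400],None,fx=4,fy=4,interpolation=cv2.INTER_CUBIC)
cv2.imwrite("pics/s2.png",a)
E
```

```text
(no output)
```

View pics/s2.png

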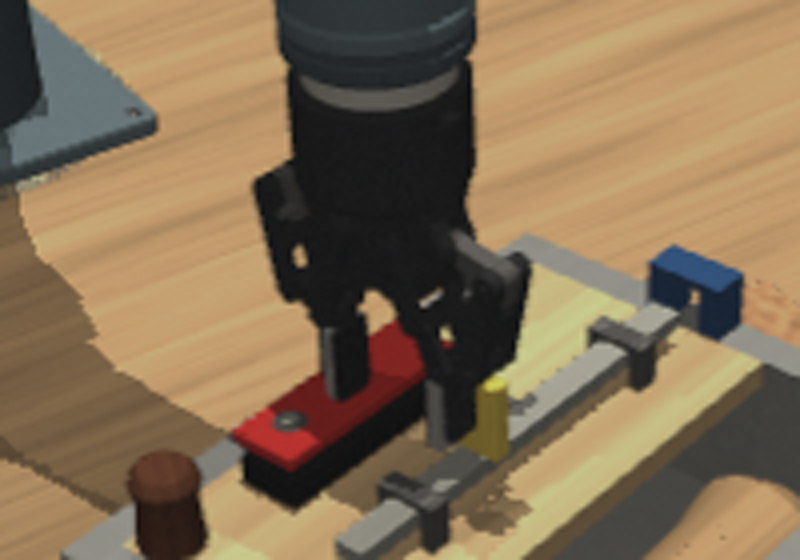

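The catch is down and the tab is moving. I'll keep pushing.

>>> drive_tool(targets=[[[0.05,0,0,0,-0.22],[0.05,0,0,0,-0.22],[0.05,0,0,0,-0.22],[0.05,0,0,0,-0.22],[0.05,0,0,0,-0.22],[0.05,0,0,0,-0.22],[0.05,0,0,0,-0.22],[0.05,0,0,0,-0.22]]])

```text
time: 10.7
tcp_pos: [594.7, 3.4, 128.6]
tcp_rot: [179.9, 0.4, 105.9]
contact_force: [2.6, -12.2, 13.2]
grip_width: 52.1
gripper_force: 7.3
```

>>> drive_tool(targets=[[[0.05,0,0,0,-0.22],[0.05,0,0,0,-0.22],[0,0,0,0,-0.22]]])

```text
time: 11.08
tcp_pos: [592.8, 10.0, 128.5]
tcp_rot: [179.9, 0.4, 105.9]
contact_force: [1.5, -9.5, 13.5]
grip_width: 52.1
gripper_force: 6.9
```

>>> drive_tool(targets=[[[0.03,0,0,0,-0.22],[0,0,0,0,-0.22]]])

```text
time: 11.32
tcp_pos: [592.5, 11.0, 128.5]
tcp_rot: [179.9, 0.4, 105.9]
contact_force: [1.6, -12.0, 13.3]
grip_width: 52.2
gripper_force: 8.0
```

>>> drive_tool(targets=[[[0.03,0,0,0,-0.22],[0,0,0,0,-0.22]]])

```text
time: 11.58
tcp_pos: [592.5, 11.1, 128.5]
tcp_rot: [179.9, 0.5, 105.8]
contact_force: [4.3, -14.0, 13.1]
grip_width: 52.1
gripper_force: 9.4
```

>>> drive_tool(targets=[[[0.03,0,0,0,-0.22],[0,0,0,0,-0.22]]])

```text
time: 11.82
tcp_pos: [592.5, 11.2, 128.5]
tcp_rot: [179.9, 0.6, 105.7]
contact_force: [5.2, -18.0, 12.7]
grip_width: 52.5
gripper_force: 10.8
```

The bolt has stopped at its end, so I relax slightly and lift straight up.

>>> drive_tool(targets=[[[-0.04,0,0,0,-0.22],[0,0,-0.1,0,-0.22],[0,0,-0.1,0,-0.22],[0,0,-0.15,0,-0.22],[0,0,-0.2,0,-0.22],[0,0,-0.3,0,-0.22],[0,0,-0.4,0,-0.22],[0,0,-0.4,0,-0.22],[-0.4,0,-0.3,0,-0.22],[-0.8,0,0,0,-0.22],[-0.8,0,0,0,-0.22],[-0.8,0,0,0,-0.22],[-0.8,0,0,0,-0.22],[0,0,0,0,-0.22],[0,0,0,0,-0.22]]])

```text
time: 13.7
tcp_pos: [649.8, -188.5, 244.1]
tcp_rot: [180.0, -0.1, 106.1]
contact_force: [-0.7, 1.3, 0.3]
grip_width: 52.2
gripper_force: 0.0
```

```bash
python3 - <<'E'
from h import *
s=arm.get_image("scene");t=arm.get_image("top");p=np.load("p.npy");c,n=np.cos(p[2]),np.sin(p[2])
print(arm.state()["tcp_pos"],arm.state()["contact_force"])
W=lambda P:np.array([[p[0]+c*x-n*y,p[1]+n*x+c*y,z] for x,y,z in P])
a=cv2.resize(s["img"][200:310,215:415],None,fx=4,fy=4,interpolation=cv2.INTER_CUBIC)
b=cv2.resize(t["img"][200:320,230:430],None,fx=4,fy=4,interpolation=cv2.INTER_CUBIC)
for y in(15,18,20):print(y,(proj(s,W([[33,y,160]]))+.5-[215,200])*4)
print("pad",(proj(s,W([[-15,-80,142],[-51,-80,142],[-51,30,142],[-15,-80,132],[-51,-80,132]]))+.5-[215,200])*4)
cv2.imwrite("pics/s3.png",a);cv2.imwrite("pics/t3.png",b)
E
```

```text
[ 649.81749081 -187.66156739  244.24259925] [-0.59641163 -0.18974631 -0.18728705]
15 [[455.65907031 146.81909335]]
18 [[460.00681088 143.6420196 ]]
20 [[462.89695347 141.53009456]]
pad [[228.43394448 244.6194539 ]
 [168.18143638 213.72512346]
 [335.72101659  99.6532339 ]
 [230.25721205 263.09991777]
 [170.29990209 232.04543546]]
```

View pics/s3.png

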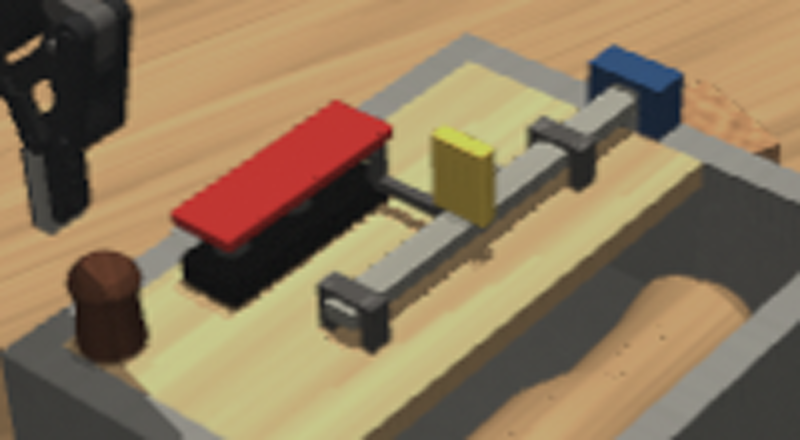

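The bolt is in the keeper: the tab top is at about (463,142), matching the fully home projection. The pad corner is back at (172,215), its at-rest position, and the plug hasn't moved.

```bash
python3 -c "
from plant import arm;print(arm.sign_off())"
```

```text
the job is handed in; nothing more can be done
None
```

The cover board is locked: the bolt is fully home in the keeper, the catch has sprung back up, and the job was handed in at about 14 s with the arm touching nothing.

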